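Hold a coating gauge probe square on the marked spot of a tilted paint sample

TASK

Take the yellow coating-gauge probe out of its grey socket block and set its spring tip inside the orange ring on the tilted white sample disc, with the probe square to the disc's surface. Press gently until the spring tip is about half pushed in, keep it still there for two seconds, and finish while still holding the probe on the spot like that. Do not shift the tilting table or turn the disc, press hard, lean on them with the gripper, or disturb the tape, jar and bottle.

Things in the scene. Friction and masses are not known exactly. Their poses are not given: they have to be found in the camera images.
- probe: Gauge probe, 0.12 to 0.2 kg, loosely upright in the block. z: along it, up. Origin: centre of the lower end of its steel barrel. Along z: barrel dia 18 mm, 0 to 45; black collar dia 34, 45 to 51 (rests on the block's top); yellow square grip 26 x 26 mm, flats facing its x and y axes, 51 to 115; black cap to 121. Brass spring tip dia 10 sticks out 14 mm below the origin. Grip the yellow part.
- tip (a point): Centre of the end face of the probe's brass spring tip (moves with the tip); 14 mm below the probe's origin along its axis when the spring is relaxed.
- plunger (a joint): How far the spring tip is pushed into the probe, m: 0 relaxed, 0.012 at its stop; about half in is right. Spring: 0.8 N at the start of the travel, then 0.4 N more per mm (3.2 N at half travel).
- holder: Grey socket block 75 x 75 x 65 mm high, fixed to the bench, vertical through hole of 21 mm diameter at its centre. Origin: centre of its underside. The probe must rise over 60 mm to leave it.
- stand: Fixed stand: steel foot 180 x 206 x 12 mm; two grey cheeks (50 mm along x, 12 thick, tops 100 mm above the bench) at y = +-97 mm; black clamp knobs reach y = +-117. Origin: centre of the foot's underside. The tilting table pivots about the stand's y axis, 85 mm up; its +x edge is raised, so it faces up and towards the stand's -x side.
- disc: White sample disc, diameter 140 mm, 4 mm thick, lying on the tilting table, held by friction (stays put under light pressing). Origin: centre of its underside; z: outward normal. Three painted rings centred 45 mm from its centre, 120 degrees apart: orange (along its +x), blue (next counter-clockwise seen from above), black. How it is turned varies.
- spot (a point): Centre of the orange ring, on the disc's upper face; its z axis is the outward normal of that face. Ring: outer diameter 36 mm, inner 26 mm, with a 5 mm orange dot at the centre; the tip belongs wholly inside the ring.
- panel: Grey rigid tilting table 160 x 170 x 8 mm that carries the sample disc, tilted 6 to 20 degrees and clamped by friction (it slips only above about 3 N m). Origin: centre of the 8 mm thickness, on the pivot axis; z is its outward normal, its x axis runs up the slope.
- panel_edge (a point): Middle of the grey tilting table's raised (+x) edge, on its upper face.
- tape: Bystander: roll of orange tape lying flat, outer diameter 90 mm, inner 74 mm, 25 mm high. Origin: centre of its underside.
- jar: Bystander: white jar with grey lid, diameter 72 mm, 75 mm high. Origin: centre of its underside.
- flask: Bystander: white bottle with yellow cap, diameter 60 mm, 150 mm high. Origin: centre of its underside.

How it is judged:
By the outcome, as a careful person would: the job done as asked, in the order asked, and still so for the second after the job is handed in, while the arm keeps its last pose, push and grip.
It also fails if it takes over 43 s, if anything falls off the work surface, if the arm or the gripper's body presses on something with over 40 N, if the wrist force passes 120 N, or if a joint passes its speed limit or range.

ROBOT

A 6-joint arm with a two-finger parallel gripper is mounted at the origin on the work surface. World frame = base frame: x ahead of the robot, y to its left, z up, the work surface at z = 0. Lengths are in mm, angles in degrees, forces in N, time in s.
With the tool pointing down it reaches from about 325 to 925 mm from the base axis. Payload 3.1 kg.
Tool frame: the origin (TCP) lies at the very end of the fingers, on their centre line; the grasp point (between the pads) lies grasp_offset behind it (grasp_offset is the distance from the TCP to the grasp point, in mm); z points along the fingers, x is the direction in which the jaws open and shut, and the axes are right-handed (so a half turn about z gives the same grasp; the last joint's range is limited). The gripper opens to 85 mm and grips with 20 to 120 N. Pads are 22 mm wide; open, the fingers measure 114 mm over their backs; the gripper's body (76 mm by 85 mm) begins 54 mm behind the grasp point. The pads swing forward as they close: fully open they stand 13 mm farther back than shut.
Start: joints at [58.831, 12.427, 92.441, -0, 75.132, -6.429], TCP at [261.55, 567.654, 202.8] pointing down, gripper open.
Joint ranges: [-157.48, 157.48], [-44.54, 120.13], [17.64, 146.25], [-64.5, 244.5], [7.68, 150.69], [-147.95, 147.95]. Speed limits (degrees/s): [159.86, 159.86, 180, 180, 180, 180].

INTERFACE

Orientations are given as [roll, pitch, yaw] about the fixed x, y, z axes, in that order (R = Rz(yaw) Ry(pitch) Rx(roll)).
In Python, from station import * gives the robot as it stands. Calls block until the motion is done:
- goto(position, orientation): joint-space move of the TCP to a pose.
- move_l(position, attitude=None, speed=150): straight line of the TCP; attitude=None keeps the orientation; speed is the mean speed in mm/s.
- move_j(angles): joint-space move.
- grip(opening, squeeze=None): finger opening in mm; squeeze is the grip in N (None keeps the last); returns when the fingers have stopped.
- wait(seconds).
- solve_ik(position, orientation): joint angles nearest the present ones, or None.
- get_obs(): the state.
- get_image(name): name is "scene" or "top" or "wrist"; returns the picture (420x560x3 uint8, red, green, blue); there is no depth.
- get_calibration(name): a dict with "fx", "fy", "cx", "cy" (pixels), "R" (3x3) and "t" (3): a world point X has camera coordinates R X + t; the wrist camera has in their place "mount" (4x4, takes a point from camera to tool coordinates, whose origin is the TCP and whose axes are the tool frame's). Camera axes: x right, y down, z forward; pixel columns grow to the right and rows downward; lengths in mm; the calibration is good to about 2 mm. A picture is of the moment at which its call begins: read the wrist's pose just before it. get_calibration takes no time and is no camera call.
A pose or a line that the arm cannot do raises Unreachable and nothing moves.
- sign_off(): hands the job in, once; it reports no verdict.
Trained networks look in the newest picture that a camera, given by its name, has taken for a name from the list of things; names that differ only in an ending like _2 or _b are one class to them, and where a whole thing is asked for, a point or a joint stands for the part that bears it (a point fixed in the world has none). Each returns a list of dicts, best first, with "score" (0 to 1); they miss things now and then, are a little off and sometimes report something else, mostly with a low value. They report only what shows in the picture. A call takes as long as a camera call.
- spot_in(name, camera): "extent" ([centre column, centre row, width, height] in pixels, round what is visible of it).
- regions_of(name, camera): "region" (420x560 bool, what is visible of it) and "extent" ([centre column, centre row, width, height] in pixels, round what is visible of it).
The state is a dict: "t": time; "joint_pos": joint angles; "qvel": joint speeds; "effort": joint torques, N m; "tcp_pos": TCP position; "ee_rot": TCP orientation; "wrist_force": force on the tool from outside, world axes, zero at the start; "moment": the same for the moment, N m; "grip_width": finger opening in mm.
Only numpy, scipy, OpenCV 4.12 (cv2) and the standard library are available. Lean on these libraries where they do the work, as an engineer would, in place of code of your own. Each camera call takes 0.05 s, during which the arm holds its last target.

## Working session

There is one attempt and no reset: what is moved stays moved. The work goes in short steps, each a Python script; the robot and the scene stay as the last script left them, time stands still between calls to the robot, and variables do not carry over. Pictures are saved under pics/ and viewed, and the job is handed in when it is done.

```bash
ls; mkdir -p pics
python3 - <<'E'
from station import *
import cv2
o=get_obs(); print(o)
for n in ["scene","top","wrist"]:
    im=get_image(n); cv2.imwrite(f"pics/{n}0.png",im[:,:,::-1]); print(n,get_calibration(n))
E
```

```text
pics
{'t': 0.0, 'joint_pos': array([ 5.88324729e+01,  1.24772154e+01,  9.25295883e+01, -1.28125852e-03,
        7.51315328e+01, -6.42865221e+00]), 'qvel': array([ 0.02294256, -0.05950039, -0.09040637, -0.08193679, -0.1048865 ,
        0.01636872]), 'effort': array([ 4.33589310e-05, -3.96842408e+01, -3.03856838e+01, -7.28856958e-05,
        9.58776480e-03, -1.91576653e-06]), 'tcp_pos': array([261.07551884, 566.87960824, 201.45328291]), 'ee_rot': array([-1.79985741e+02,  1.37605170e-01,  6.52614725e+01]), 'wrist_force': array([-0.35039066, -0.32789382, -0.40189344]), 'moment': array([-0.01206913,  0.01753842, -0.00091131]), 'grip_width': 85.03602705898025}
scene {'fx': 485.0216200075063, 'fy': 485.0216200075063, 'cx': 277.35972110547823, 'cy': 214.82252364721737, 'R': array([[ 0.76600348,  0.64283162,  0.0024854 ],
       [ 0.51970197, -0.61699635, -0.59095292],
       [-0.37834974,  0.45396367, -0.80670222]]), 't': array([-553.16804334, -241.34861213, 1442.56136438])}
top {'fx': 433.12790694842556, 'fy': 433.12790694842556, 'cx': 279.2542460328177, 'cy': 209.1183793740762, 'R': array([[ 0.02625071, -0.9995962 , -0.01087837],
       [-0.9816123 , -0.02371717, -0.18940639],
       [ 0.1890719 ,  0.0156504 , -0.98183852]]), 't': array([  50.44748799,  665.88905337, 1099.31060926])}
wrist {'fx': 321.3439011188662, 'fy': 321.3439011188662, 'cx': 276.70309538067636, 'cy': 208.50566221375507, 'mount': array([[ 9.99999184e-01, -1.00147907e-03,  7.93058343e-04,
        -5.93212201e-01],
       [ 7.42245386e-04,  9.60771280e-01,  2.77340941e-01,
        -7.03068514e+01],
       [-1.03969883e-03, -2.77340126e-01,  9.60771239e-01,
        -1.71482062e+02],
       [ 0.00000000e+00,  0.00000000e+00,  0.00000000e+00,
         1.00000000e+00]])}
```

View pics/scene0.png

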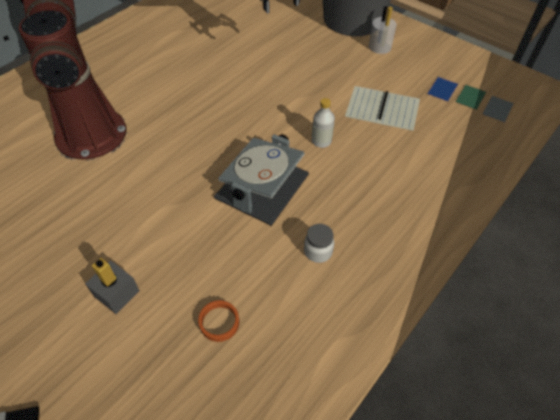

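View pics/top0.png

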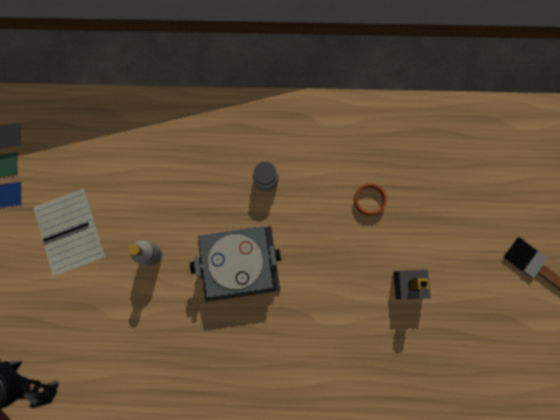

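View pics/wrist0.png

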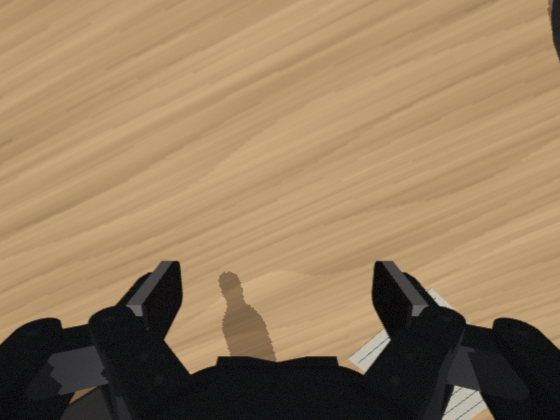

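```bash
cat > h.py <<'E'
from station import *
import station, numpy as np, cv2
from scipy.spatial.transform import Rotation as Rot
def rpy(R): return list(Rot.from_matrix(R).as_euler('xyz',degrees=True))
def toolpose(o): return Rot.from_euler('xyz',o['ee_rot'],degrees=True).as_matrix(), np.array(o['tcp_pos'])
def cam(name,o=None):
    c=get_calibration(name); K=np.array([[c['fx'],0,c['cx']],[0,c['fy'],c['cy']],[0,0,1]])
    if name!='wrist': return K,np.array(c['R']),np.array(c['t'])
    R,p=toolpose(o); T=np.eye(4);T[:3,:3]=R;T[:3,3]=p
    W=np.linalg.inv(T@np.array(c['mount'])); return K,W[:3,:3],W[:3,3]
def tri(obs):
    A=[];b=[]
    for (K,R,t),uv in obs:
        d=R.T@np.linalg.inv(K)@np.array([uv[0],uv[1],1.]); d/=np.linalg.norm(d); C=-R.T@t
        P=np.eye(3)-np.outer(d,d); A.append(P); b.append(P@C)
    A=np.vstack(A);b=np.hstack(b); x,*_=np.linalg.lstsq(A,b,rcond=None)
    return x, np.linalg.norm((A@x-b).reshape(-1,3),axis=1)
def proj(c,X):
    K,R,t=c; X=np.atleast_2d(X); p=(K@(R@X.T+t[:,None])).T; return p[:,:2]/p[:,2:]
def plane(c,uv,n,p0):
    K,R,t=c; d=R.T@np.linalg.inv(K)@np.array([uv[0],uv[1],1.]); C=-R.T@t
    return C+d*(np.dot(n,np.subtract(p0,C))/np.dot(n,d))
def shot(name,f):
    o=get_obs(); im=get_image(name); cv2.imwrite(f"pics/{f}.png",im[:,:,::-1])
    np.savez(f"pics/{f}.npz",p=o['tcp_pos'],r=o['ee_rot']); return o,im,cam(name,o)
def det(name,camn,k=2):
    return [(round(d['score'],2),np.round(d['extent'],1).tolist()) for d in spot_in(name,camn)[:k]]
def loadcam(f):
    z=np.load(f"pics/{f}.npz"); return cam('wrist',dict(tcp_pos=z['p'],ee_rot=z['r']))
E
python3 - <<'E'
from h import *
print([n for n in dir(station) if not n.startswith('_')]); print(getattr(station,'grasp_offset',None))
o=get_obs(); print(o['t'])
D={}
for c in ['scene','top']:
    shot(c,c+'1')
    for n in ['probe','holder','disc','spot','tape','jar','flask','panel']:
        D[c,n]=det(n,c); print(c,n,D[c,n])
for n in ['probe','holder','disc','spot','tape','jar','flask','panel']:
    a,b=D['scene',n],D['top',n]
    if a and b: print(n,tri([(cam('scene'),a[0][1][:2]),(cam('top'),b[0][1][:2])]))
print(get_obs()['t'])
E
```

```text
['Unreachable', 'get_calibration', 'get_image', 'get_obs', 'goto', 'grasp_offset', 'grip', 'move_j', 'move_l', 'regions_of', 'sign_off', 'solve_ik', 'spot_in', 'wait']
18.700000000000003
0.15
scene probe [(0.75, [104.4, 273.2, 25.3, 29.3])]
scene holder [(0.74, [113.3, 284.5, 49.7, 49.4]), (0.49, [319.0, 240.6, 28.7, 40.5])]
scene disc [(0.72, [261.8, 163.1, 56.0, 41.8])]
scene spot [(0.64, [260.6, 168.7, 84.8, 56.5])]
scene tape [(0.63, [219.1, 322.5, 42.0, 42.7])]
scene jar [(0.89, [318.0, 240.9, 28.7, 38.2]), (0.53, [260.9, 166.3, 83.5, 57.6])]
scene flask [(0.6, [322.6, 122.2, 17.6, 46.7])]
scene panel [(0.67, [261.6, 165.8, 86.1, 61.9]), (0.5, [258.4, 179.8, 92.9, 90.8])]
top probe [(0.51, [420.1, 285.1, 20.0, 11.0])]
top holder [(0.74, [411.2, 285.4, 34.8, 31.1]), (0.72, [419.9, 285.1, 17.4, 13.5])]
top disc [(0.76, [236.1, 263.0, 53.5, 54.3]), (0.47, [235.7, 261.6, 73.6, 68.7])]
top spot [(0.86, [235.4, 261.7, 52.5, 54.4])]
top tape [(0.64, [370.7, 200.2, 33.0, 29.7])]
top jar [(0.7, [263.8, 178.6, 24.9, 26.5])]
top flask [(0.54, [237.1, 261.3, 71.1, 71.0])]
top panel [(0.91, [238.6, 260.2, 75.6, 69.8]), (0.2, [369.2, 198.1, 33.2, 34.3])]
probe (array([ 473.10954185, -290.98007824,   96.54897858]), array([1.76283745, 1.76283745]))
holder (array([ 472.95286707, -286.00253441,   37.60502886]), array([1.32861335, 1.32861335]))
disc (array([517.86407805, 176.16276788,  88.54713847]), array([2.82134207, 2.82134207]))
spot (array([519.28413704, 176.41528594,  69.31297172]), array([2.13325221, 2.13325221]))
tape (array([ 708.73066433, -188.93370568,    3.89565487]), array([1.34164321, 1.34164321]))
jar (array([756.59122239, 113.19809447,  31.25917855]), array([0.15264892, 0.15264892]))
flask (array([575.15566709, 208.86856181, 233.78711794]), array([83.04849408, 83.04849408]))
panel (array([524.51670193, 169.22650778,  89.12485825]), array([1.84144066, 1.84144066]))
1.05
```

Run:
```python
from h import *
R=Rot.from_euler('xyz',[180,0,25],degrees=True).as_matrix()
yt=R[:,1];xt=R[:,0]
t0=get_obs()['t']
P1=np.array([518,176,0])-20*yt-70*xt; P1[2]=290
P2=np.array([518,176,0])-60*yt+70*xt; P2[2]=290
for i,P in enumerate([P1,P2]):
    goto(list(P),[180,0,25]); wait(0.3)
    o,im,c=shot('wrist',f'd{i}'); print(o['tcp_pos'],o['ee_rot'],get_obs()['t'],o['qvel'].round(2))
    print(det('disc','wrist'),det('spot','wrist'),det('panel','wrist'))
```

```text
[445.98921181 165.05947802 289.83225107] [-1.79993713e+02  1.84071796e-02  2.50612553e+01] 3.0583 [-0.25 -0.22 -0.   -0.08  0.01 -0.03]
[(0.82, [342.1, 197.2, 120.1, 118.0]), (0.23, [343.8, 190.4, 171.5, 171.9])] [(0.76, [339.5, 197.3, 120.3, 118.8])] [(0.89, [343.9, 190.3, 177.2, 173.3])]
[555.73057391 259.34435436 290.70670911] [ 1.79990521e+02 -5.06919389e-02  2.49601618e+01] 4.1917 [ 0.12  0.25 -0.3   0.09 -0.09  0.02]
[(0.96, [225.2, 228.2, 106.7, 112.0])] [(0.75, [223.9, 226.9, 109.8, 111.5])] [(0.65, [227.3, 223.5, 152.7, 168.0]), (0.6, [98.2, 408.1, 28.9, 23.3])]
```

View pics/d0.png

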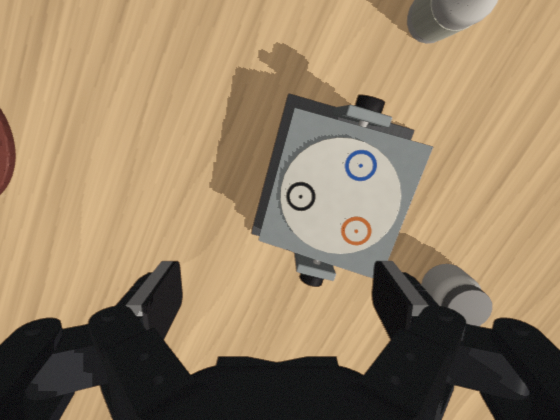

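View pics/d1.png

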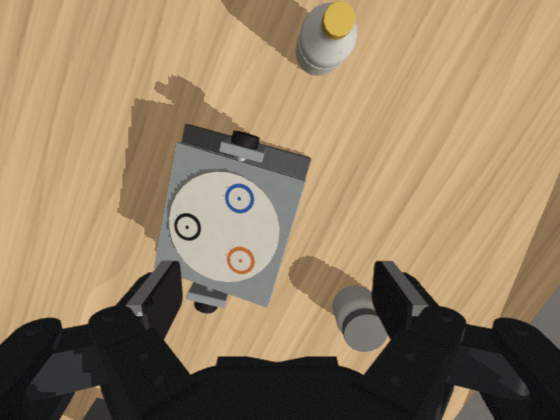

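Run:
```python
import cv2,numpy as np
a=cv2.imread('pics/d0.png')[85:295,240:450]; b=cv2.imread('pics/d1.png')[115:325,140:350]
a=cv2.resize(a,(400,400),interpolation=3);b=cv2.resize(b,(400,400),interpolation=3)
cv2.imwrite('pics/z.png',np.hstack([a,b]))
def rings(f,box):
    im=cv2.imread(f); x0,y0,x1,y1=box; s=im[y0:y1,x0:x1].astype(int); B,G,R=s[...,0],s[...,1],s[...,2]
    for n,m in dict(orange=(R-B>70),blue=(B-R>40),black=(R<60)&(B<60)).items():
        k,l,st,c=cv2.connectedComponentsWithStats(m.astype(np.uint8))
        print(f,n,[(st[i].tolist(),(c[i]+[x0,y0]).round(2).tolist()) for i in range(1,k) if st[i,4]>40])
rings('pics/d0.png',(282,145,395,248)); rings('pics/d1.png',(172,178,262,276))
```

```text
pics/d0.png orange [([59, 72, 31, 28, 307], [355.79, 230.08])]
pics/d0.png blue [([63, 5, 32, 31, 333], [360.51, 165.04])]
pics/d0.png black [([5, 38, 28, 27, 168], [300.71, 195.7])]
pics/d1.png orange [([55, 69, 28, 27, 269], [240.25, 259.81])]
pics/d1.png blue [([53, 6, 29, 29, 282], [239.21, 197.67])]
pics/d1.png black [([3, 36, 25, 26, 144], [187.59, 226.03]), ([0, 83, 9, 15, 118], [175.54, 268.49])]
```

View pics/z.png

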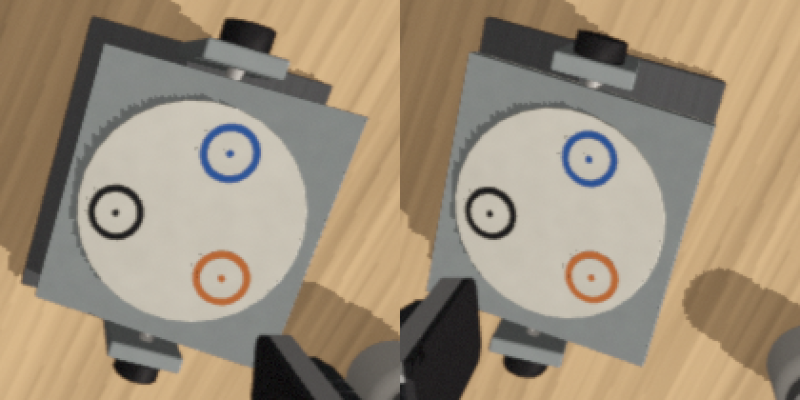

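```bash
cat > fit.py <<'E'
from h import *
from scipy.optimize import least_squares
obs={'d0':dict(o=(355.79,230.08),b=(360.51,165.04),k=(300.71,195.7),TL=(294.6,108.1),TR=(433.2,146.4),BL=(258.9,239.9)),
'd1':dict(o=(240.25,259.81),b=(239.21,197.67),k=(187.59,226.03),TL=(176.7,142.8),TR=(305.4,181.1),BR=(267,307.1))}
def model(p):
    x,y,yaw,tilt,du,dv,rot=p[:7]
    Rp=Rot.from_euler('z',yaw,degrees=True).as_matrix()@Rot.from_euler('y',-tilt,degrees=True).as_matrix()
    O=np.array([x,y,85.])
    d={}
    for n,a in zip('obk',(0,120,240)):
        r=np.radians(rot+a); d[n]=O+Rp@np.array([du+45*np.cos(r),dv+45*np.sin(r),8.])
    for n,(sx,sy) in dict(TR=(1,1),TL=(-1,1),BR=(1,-1),BL=(-1,-1)).items(): d[n]=O+Rp@np.array([80*sx,85*sy,4])
    return d,Rp
def res(p,cs,obs,bias=True):
    d,_=model(p); r=[]
    for f in obs:
        for n in obs[f]:
            w=1 if len(n)==1 else .6
            X=d[n]
            if f in('d0','d1'): X=X-np.append(p[7:10],0)[:3]
            r+=list(w*(proj(cs[f],X)[0]-obs[f][n]))
    return np.array(r+list(np.array(p[7:10])/1.5))
if __name__=='__main__':
    cs={f:loadcam(f) for f in obs}
    print({n:tri([(cs[f],obs[f][n]) for f in obs]) for n in ('o','b','k','TL','TR')})
    for yaw0 in (0,180):
        best=None
        for rot0 in range(0,360,60):
            s=least_squares(res,[518,176,yaw0+10,12,0,0,rot0,0,0,0],args=(cs,obs))
            if best is None or s.cost<best.cost: best=s
        print(yaw0,best.cost,best.x.round(2)); print(best.fun.round(1))
        d,Rp=model(best.x); print('spot',d['o'],'n',Rp[:,2])
E
python3 fit.py
```

```text
{'o': (array([557.33116198, 149.66663089,  99.49753215]), array([0.00137402, 0.00137402])), 'b': (array([525.44395812, 220.34150424,  95.50308998]), array([0.27278669, 0.27278669])), 'k': (array([481.48031261, 157.10324321,  84.69877702]), array([0.15248168, 0.15248168])), 'TL': (array([431.38760744, 245.02636374,  72.97677697]), array([0.11139247, 0.11139247])), 'TR': (array([585.84296286, 272.09706373, 102.98482744]), array([0.00571682, 0.00571682]))}
0 0.6706365514937142 [ 5.2363e+02  1.7526e+02  9.8600e+00  1.1230e+01 -4.5000e-01  5.6000e-01
 -4.5250e+01  0.0000e+00 -0.0000e+00  3.9000e-01]
[-0.1  0.1 -0.2 -0.2 -0.2 -0.1 -0.1 -0.2  0.2 -0.1 -0.4  0.4  0.2  0.
  0.2  0.2  0.1  0.1 -0.1 -0.3 -0.  -0.   0.3  0.6  0.  -0.   0.3]
spot [557.64110193 149.3087713   98.93044793] n [-0.19194587 -0.03335008  0.9808387 ]
180 0.6706365514977373 [ 5.2363e+02  1.7526e+02  9.8600e+00  3.7123e+02 -4.5000e-01  5.6000e-01
  3.1475e+02 -0.0000e+00 -0.0000e+00  3.9000e-01]
[-0.1  0.1 -0.2 -0.2 -0.2 -0.1 -0.1 -0.2  0.2 -0.1 -0.4  0.4  0.2  0.
  0.2  0.2  0.1  0.1 -0.1 -0.3 -0.  -0.   0.3  0.6 -0.  -0.   0.3]
spot [557.64109999 149.30876797  98.93044597] n [-0.19194581 -0.03335007  0.98083871]
```

Fit residuals are below 0.6 px, giving a tilt of about 11.2° and the spot at (557.6, 149.3, 98.9). Next is the probe.

Run:
```python
from h import *
yaw=-25
R=Rot.from_euler('xyz',[180,0,yaw],degrees=True).as_matrix()
yt=R[:,1];xt=R[:,0]
for i,(a,b) in enumerate([(-55,-20),(55,-60)]):
    P=np.array([473,-288,0])+b*yt+a*xt; P[2]=290
    goto(list(P),[180,0,yaw]); wait(0.3)
    o,im,c=shot('wrist',f'p{i}'); print(o['tcp_pos'],o['ee_rot'],get_obs()['t'])
    print(det('probe','wrist'),det('holder','wrist'))
a=cv2.imread('pics/p0.png'); b=cv2.imread('pics/p1.png')
cv2.imwrite('pics/pp.png',np.hstack([cv2.resize(a[90:300,180:390],(400,400),interpolation=3),cv2.resize(b[90:300,180:390],(400,400),interpolation=3)]))
```

```text
[ 431.89418228 -246.21600541  289.99742945] [-1.79997948e+02  3.53864003e-03 -2.49427932e+01] 6.5833
[] [(0.9, [323.4, 187.0, 82.7, 83.6])]
[ 547.48047325 -257.00801898  290.52707506] [ 1.79991233e+02 -3.39540549e-02 -2.50412261e+01] 7.575
[(0.62, [233.0, 230.6, 34.2, 47.9])] [(0.61, [238.8, 212.9, 83.8, 82.1]), (0.24, [369.6, 64.6, 71.7, 78.6])]
```

View pics/pp.png

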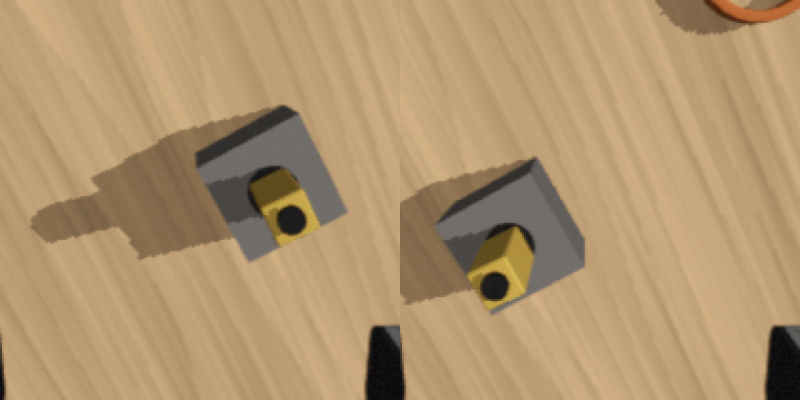

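View pics/p0.png

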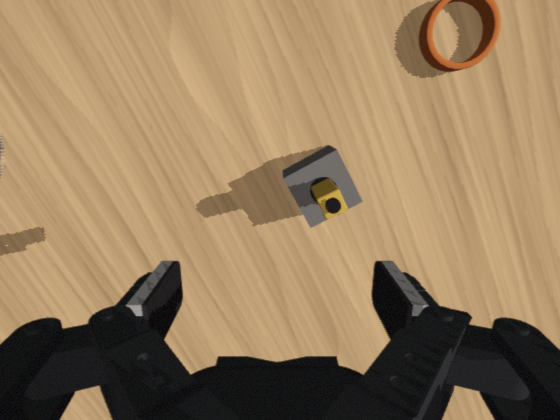

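Run:
```python
import cv2,numpy as np
a=cv2.imread('pics/p0.png')[165:235,295:365]; b=cv2.imread('pics/p1.png')[190:260,205:275]
cv2.imwrite('pics/pz.png',np.hstack([cv2.resize(x,(400,400),interpolation=cv2.INTER_CUBIC) for x in(a,b)]))
```

```text
(no output)
```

View pics/pz.png

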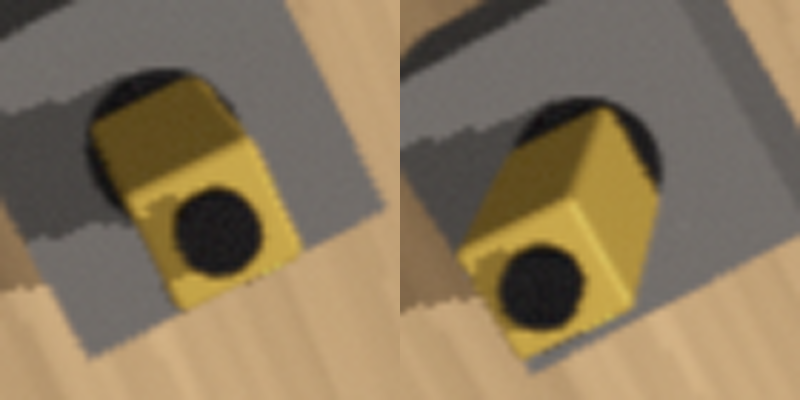

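```bash
cat > pfit.py <<'E'
from h import *
from scipy.optimize import least_squares
cs={f:loadcam(f) for f in('p0','p1')}
s=400/70
raw={'p0':((295,165),dict(tA=(128,194),tB=(248,138),tC=(300,250),tD=(182,310),bA=(90,122),bB=(202,76),cap=(218,231))),
'p1':((205,190),dict(tA=(60,252),tB=(172,200),tC=(234,306),tD=(126,358),bB=(205,107),bC=(258,192),cap=(142,287)))}
ob={f:{n:np.add(o,(np.array(v)+.5)/s-.5) for n,v in d.items()} for f,(o,d) in raw.items()}
for n in('tA','tB','tC','tD','bB','cap'): print(n,tri([(cs[f],ob[f][n]) for f in ob]))
sg=dict(A=(-1,1),B=(1,1),C=(1,-1),D=(-1,-1))
def model(p):
    x,y,z,yaw,a,b=p
    R=Rot.from_euler('xyz',[a,b,yaw],degrees=True).as_matrix(); O=np.array([x,y,z]); d={'cap':O+R@[0,0,121]}
    for k,(i,j) in sg.items():
        for l,h in(('t',115),('b',51)): d[l+k]=O+R@np.array([13*i,13*j,h])
    return d
def res(p):
    d=model(p); return np.concatenate([proj(cs[f],d[n])[0]-ob[f][n] for f in ob for n in ob[f]])
best=min((least_squares(res,[473,-288,20,y0,0,0]) for y0 in (0,45,90,-45,180)),key=lambda q:q.cost)
print(best.cost,best.x.round(2),best.fun.round(1))
J=best.jac; print(np.sqrt(np.diag(np.linalg.inv(J.T@J)))*.4)
E
python3 pfit.py
```

```text
tA (array([ 464.72812255, -276.42068076,  133.95212292]), array([0.15773192, 0.15773192]))
tB (array([ 488.69920664, -276.13530276,  133.71659257]), array([0.24796777, 0.24796777]))
tC (array([ 489.53287023, -300.33458271,  133.09860379]), array([0.39318253, 0.39318253]))
tD (array([ 465.17717871, -302.00927385,  131.61979418]), array([0.00776118, 0.00776118]))
bB (array([ 489.72929349, -274.95549004,   77.12103713]), array([0.33174288, 0.33174288]))
cap (array([ 476.86196241, -288.30616146,  138.32980218]), array([0.06024134, 0.06024134]))
9.492045429867193 [ 4.7675e+02 -2.8904e+02  1.7220e+01  1.6300e+00 -6.0000e-02  7.0000e-02] [-1.3  0.1  0.3 -0.9  1.   0.8 -0.6  0.7 -0.7  0.2 -1.3 -1.   0.2  0.4
 -0.8 -0.4  0.5 -1.4  1.   0.  -0.7  0.7  0.9 -1.1  1.2  1.3  0.3  0.5]
[0.48944817 0.50728483 0.69379811 0.44398907 0.26992947 0.26489317]
```

Run:
```python
from h import *
goto([476.8,-288.8,190],[180,0,1.6]); wait(0.2)
o,im,c=shot('wrist','g0'); print(o['t'],o['tcp_pos'],o['ee_rot'],o['wrist_force'])
print(proj(c,[[476.8,-288.8,141],[476.8,-288.8,71]]))
```

```text
8.4833 [ 478.77373773 -289.4792573   192.30602607] [179.84965382  -0.19628003   1.61881436] [-0.6516693   1.16863597 -0.77388845]
[[274.00457372 214.94656859]
 [274.22749352 192.66503393]]
```

View pics/g0.png

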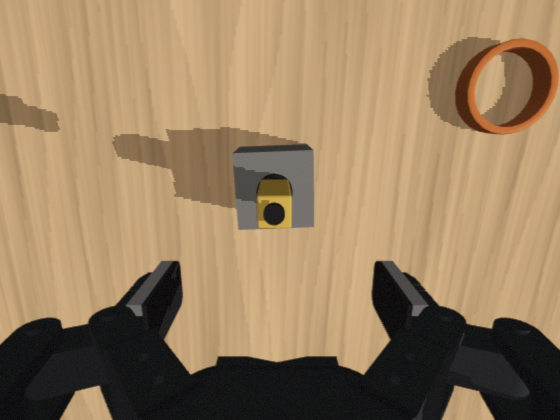

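Run:
```python
from h import *
move_l([476.8,-289.0,86],[180,0,1.6],speed=120); wait(0.3)
o=get_obs(); print(o['t'],o['tcp_pos'],o['wrist_force'])
grip(20,60); wait(0.2)
o=get_obs(); print(o['t'],o['tcp_pos'],o['ee_rot'],o['wrist_force'],o['grip_width'])
shot('wrist','g1')
```

```text
9.85 [ 477.23375081 -289.30151849   86.73103476] [0.10598821 0.60949722 0.46513347]
10.625 [ 477.02838297 -289.19838269   86.20810181] [ 1.79978208e+02 -2.73687628e-02  1.59613037e+00] [-1.13718694  0.00262246  1.83378175] 24.434719247941707
```

View pics/g1.png

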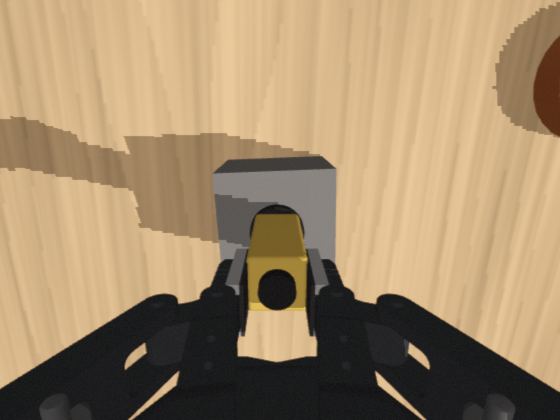

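Run:
```python
from h import *
move_l([476.8,-289.0,215],speed=100); wait(0.4)
F=[];
for i in range(6):
    o=get_obs(); F.append(o['wrist_force']); wait(0.03)
F=np.array(F); print(o['t'],o['tcp_pos'],o['ee_rot'],F.mean(0),F.std(0),o['grip_width'])
shot('wrist','l1'); shot('scene','ls'); shot('top','lt')
a=cv2.imread('pics/l1.png'); b=cv2.imread('pics/ls.png')
cv2.imwrite('pics/l.png',np.hstack([cv2.resize(a[180:390,170:380],(400,400),interpolation=3),cv2.resize(b[170:320,40:190],(400,400),interpolation=3)]))
```

```text
12.6833 [ 476.82158734 -289.02588749  215.04727844] [ 1.79996340e+02 -3.72391115e-03  1.59818796e+00] [-0.07999296 -0.00224276 -1.44083667] [0.48985511 0.18299988 0.36050356] 24.68196094371051
```

View pics/l.png

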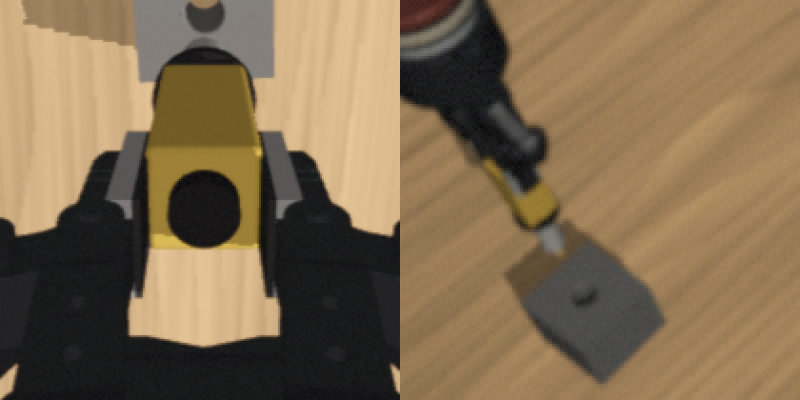

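Run:
```python
from h import *
from scipy.optimize import least_squares
c=loadcam('l1'); z=np.load('pics/l1.npz'); Rt,pt=Rot.from_euler('xyz',z['r'],degrees=True).as_matrix(),z['p']
s=400/210
raw={(-1,1,115):(148,149),(1,1,115):(262,149),(-1,-1,115):(148,247),(1,-1,115):(262,247),(-1,1,51):(165,66),(1,1,51):(244,66),(0,0,121):(204,209)}
O=np.array([[170,180]])
def pts(p,h=13):
    x,y,zz,a,b=p
    # probe z = -tool z
    R=Rot.from_euler('xyz',[180+a,b,0],degrees=True).as_matrix()
    L=np.array([[h*i,-h*j,k] for i,j,k in raw],float)
    return (Rt@(np.array([x,y,zz])[:,None]+R@L.T)+pt[:,None]).T
obs=np.array([(np.array(v)+.5)/s-.5+[170,180] for v in raw.values()])
for h in (13,12.5):
    f=lambda p:(proj(c,pts(p,h))-obs).ravel()
    q=least_squares(f,[0,0,66,0,0]); J=q.jac
    print(h,q.x.round(2),q.cost.round(2),(np.sqrt(np.diag(np.linalg.inv(J.T@J)))*.5).round(2)); print(q.fun.round(1))
print((proj(c,pts([0,0,66.2,0,0]))-obs).round(1))
```

```text
13 [ -0.33 -56.18 -87.77 136.06   0.26] 243.01 [0.35 0.3  1.16 0.29 0.28]
[  8.1   4.5  -8.3   4.5   6.5  -2.2  -6.8  -2.2 -10.1  -0.6  10.2  -0.6
   0.4  -2.7]
12.5 [ -0.34 -57.67 -93.24 136.76   0.25] 256.38 [0.33 0.29 1.12 0.28 0.27]
[  8.3   4.7  -8.5   4.7   6.9  -2.4  -7.1  -2.4 -10.2  -0.6  10.3  -0.6
   0.4  -2.7]
[[  0.3  54.7]
 [ -0.1  54.6]
 [ -1.3 -51.3]
 [  1.5 -51.4]
 [  0.   38.5]
 [ -0.1  38.5]
 [  0.7   4.1]]
```

Run:
```python
import cv2,numpy as np
a=cv2.imread('pics/l1.png'); 
cv2.imwrite('pics/lz.png',cv2.resize(a[180:330,230:330],(520,780),interpolation=cv2.INTER_CUBIC)[:600])
```

```text
(no output)
```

View pics/lz.png

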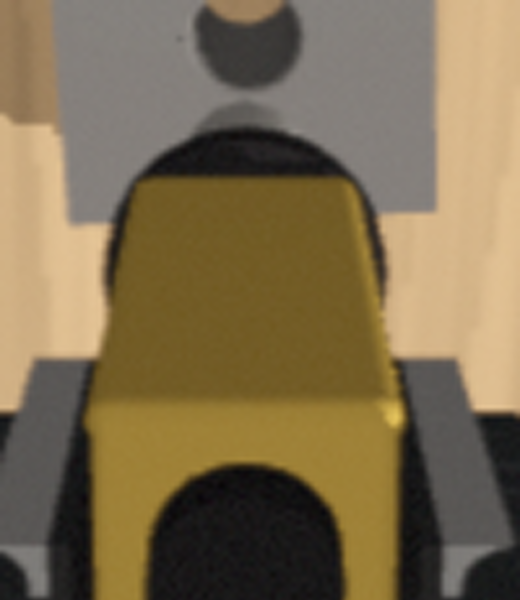

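```bash
cat > tfit.py <<'E'
from h import *
from scipy.optimize import least_squares
c=loadcam('l1'); z=np.load('pics/l1.npz'); Rt,pt=Rot.from_euler('xyz',z['r'],degrees=True).as_matrix(),z['p']
raw={(-1,-1,115):(247.2,257.2),(1,-1,115):(306.6,257.2),(-1,1,115):(247.4,309.3),(1,1,115):(307.2,309.3),(-1,-1,51):(256.2,214.),(1,-1,51):(297.2,214.),(0,0,121):(276.8,289.4)}
def pts(p,h=13):
    x,y,zz,a,b=p
    R=Rot.from_euler('xyz',[180+a,b,0],degrees=True).as_matrix()
    L=np.array([[h*i,-h*j,k] for i,j,k in raw],float)
    return (Rt@(np.array([x,y,zz])[:,None]+R@L.T)+pt[:,None]).T
obs=np.array(list(raw.values()))
for h in (13,12.5):
    f=lambda p:(proj(c,pts(p,h))-obs).ravel()
    q=least_squares(f,[0,0,66,0,0]); J=q.jac
    print(h,q.x.round(2),q.cost.round(2),(np.sqrt(np.diag(np.linalg.inv(J.T@J)))*.5).round(2)); print(q.fun.round(1))
print((proj(c,pts([0,0,66.2,0,0]))-obs).round(1))
E
python3 tfit.py
```

```text
13 [-0.2   2.27 71.32 -0.3  -0.  ] 3.14 [0.39 0.45 0.71 0.26 0.21]
[-0.3 -0.6  0.5 -0.7  1.   0.1 -1.6 -0.  -0.3  0.1  0.4  0.   0.3  1.2]
12.5 [-0.2   0.93 66.62 -0.94 -0.  ] 3.34 [0.38 0.44 0.69 0.26 0.2 ]
[-0.2 -0.7  0.4 -0.8  1.   0.2 -1.6  0.1  0.   0.   0.  -0.   0.3  1.3]
[[-1.   0.9]
 [ 2.2  0.9]
 [ 0.4  3.4]
 [-0.   3.3]
 [-0.5 -0.6]
 [ 1.3 -0.6]
 [ 0.8  4.1]]
```

```bash
cat > g.py <<'E'
from h import *
n=np.array([-0.19194587,-0.03335008,0.9808387]); n/=np.linalg.norm(n)
yaw=np.radians(9.86); xs=np.array([np.cos(yaw),np.sin(yaw),0]); xs-=n*(xs@n); xs/=np.linalg.norm(xs)
RT=np.column_stack([xs,np.cross(-n,xs),-n]); ATT=rpy(RT)
SPOT=np.array([557.64,149.31,98.93]); TL=81.5; YO=1.2; XO=0.
def tcp(gap,dx=0,dy=0): return list(SPOT+n*(TL+gap)-RT[:,1]*(YO-dy)-RT[:,0]*(XO-dx))
def force(k=8,dt=0.03):
    F=[]
    for _ in range(k):
        o=get_obs(); F.append(o['wrist_force']); wait(dt)
    F=np.array(F); return F.mean(0), F.mean(0)@n, (F@n).std(), o
E
python3 - <<'E'
from g import *
print(ATT,tcp(40),solve_ik(tcp(0),ATT))
goto(tcp(45),ATT); wait(0.5)
o,im,c=shot('wrist','h1'); shot('scene','hs'); shot('top','ht')
print(o['t'],o['tcp_pos'],o['ee_rot'],proj(c,SPOT),proj(cam('scene'),SPOT),proj(cam('top'),SPOT))
R,p=toolpose(o); tip=p+R@[0,YO,TL]; print('tip',tip,proj(c,tip),proj(cam('scene'),tip),proj(cam('top'),tip))
b=cv2.imread('pics/hs.png');t=cv2.imread('pics/ht.png')
cv2.imwrite('pics/h2.png',np.hstack([cv2.resize(b[80:200,200:320],(400,400),interpolation=3),cv2.resize(t[200:320,180:300],(400,400),interpolation=3)]))
E
```

```text
[np.float64(179.9993094573716), np.float64(-11.234300483566617), np.float64(9.86013453260002)] [np.float64(534.1130872112245), np.float64(146.44024021873383), np.float64(218.10188784871698)] [  7.86397358  -1.70691556 111.1126453    0.45107739  59.36736882
  -2.18778349]
14.975 [533.20883483 146.07570143 222.97544718] [179.99915467 -11.22978601   9.84133675] [[276.70840656 193.44086214]] [[265.51337906 174.20547664]] [[245.99160175 246.66708814]]
tip [549.05224694 147.60496451 143.03585969] [[276.80768691 206.39664878]] [[262.09038105 161.02249486]] [[244.99386175 248.29940441]]
```

View pics/h1.png

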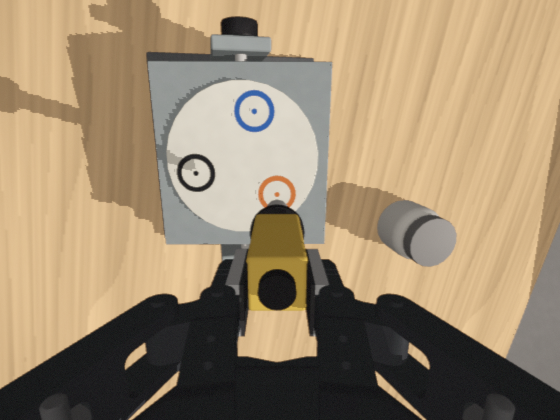

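View pics/h2.png

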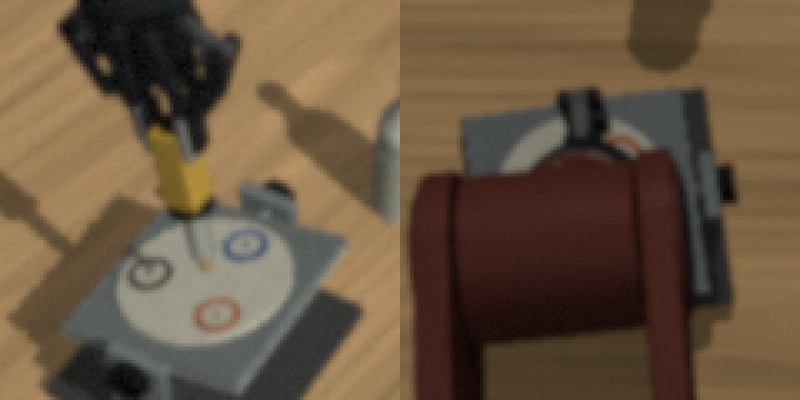

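Run:
```python
from g import *
move_l(tcp(12),ATT,speed=60); wait(0.5)
F,fn,sd,o=force(12); print('base',o['t'],F.round(2),fn,sd,(o['tcp_pos']-SPOT)@n-TL)
b0=fn
for g in (6,4,2,1,0,-1,-2):
    move_l(tcp(g),ATT,speed=15); wait(0.25)
    F,fn,sd,o=force(6); R,p=toolpose(o)
    print(g,round(o['t'],2),'dF',round(fn-b0,2),round(sd,2),'gap',round((p-SPOT)@n-TL,2),F.round(2))
    if fn-b0>0.9: break
```

```text
base 16.6917 [-0.1   0.01 -0.99] -0.9504992248995661 0.47276835857013055 11.984512219220946
6 17.69 dF -0.09 0.46 gap 6.08 [-0.04  0.16 -1.06]
4 18.43 dF -0.29 0.33 gap 4.03 [-0.29  0.15 -1.31]
2 19.16 dF -0.16 0.56 gap 2.04 [-0.26 -0.22 -1.19]
1 19.86 dF -0.56 0.3 gap 1.01 [ 0.07 -0.04 -1.53]
0 20.56 dF -0.56 0.48 gap 0.03 [ 0.17 -0.02 -1.51]
-1 21.26 dF 0.13 0.25 gap -0.97 [-0.18 -0.14 -0.88]
-2 21.96 dF 0.29 0.44 gap -1.87 [-0.07  0.14 -0.68]
```

Run:
```python
from g import *
F,fn,sd,o=force(20,0.01); print(o['t'],F,fn,sd)
shot('wrist','c1'); shot('scene','cs')
a=cv2.imread('pics/c1.png');b=cv2.imread('pics/cs.png')
cv2.imwrite('pics/c2.png',np.hstack([cv2.resize(a[150:270,217:337],(400,400),interpolation=2),cv2.resize(b[110:200,220:310],(400,400),interpolation=2)]))
R,p=toolpose(o);print(proj(cam('scene'),SPOT),proj(cam('scene'),p+R@[0,YO,TL-14]))
```

```text
22.15 [ 0.32895912 -0.02306707 -0.20906143] -0.26742860084000863 0.41786106705379295
[[265.51337906 174.20547664]] [[264.7097002  170.74379145]]
```

View pics/c2.png

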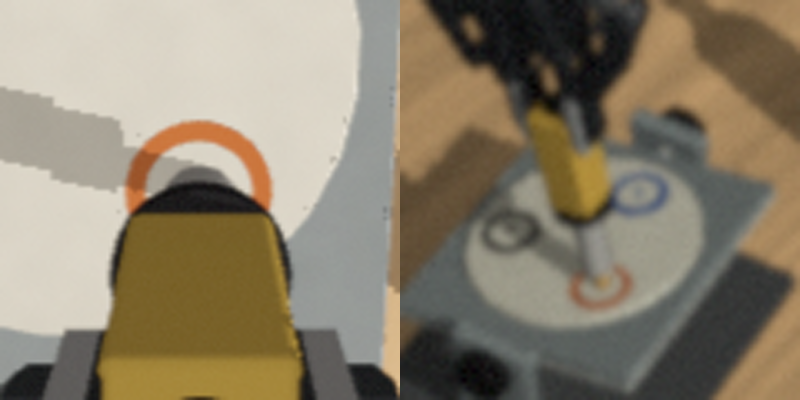

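Run:
```python
from g import *
for g in (-4,-6,-7):
    move_l(tcp(g),ATT,speed=10); wait(0.3)
    F,fn,sd,o=force(40,0.01); R,p=toolpose(o)
    print(g,round(o['t'],2),'F',round(fn,2),round(fn+1.2,2),round(sd,2),'gap',round((p-SPOT)@n-TL,2),F.round(2),'lat',((p-np.array(tcp(g)))@R[:,:2]).round(2),o['ee_rot'].round(2))
shot('wrist','e1'); shot('scene','es')
a=cv2.imread('pics/e1.png');b=cv2.imread('pics/es.png')
cv2.imwrite('pics/e2.png',np.hstack([cv2.resize(a[150:270,217:337],(400,400),interpolation=2),cv2.resize(b[110:200,220:310],(400,400),interpolation=2)]))
```

```text
-4 23.23 F 0.63 1.83 0.48 gap -3.92 [0.53 0.1  0.75] lat [ 0.17 -0.  ] [180.   -11.26   9.86]
-6 24.22 F 1.43 2.63 0.54 gap -5.94 [0.74 0.04 1.6 ] lat [0.14 0.02] [180.   -11.25   9.86]
-7 25.1 F 1.76 2.96 0.55 gap -6.95 [0.88 0.2  1.98] lat [0.1 0. ] [180.   -11.25   9.86]
```

View pics/e2.png

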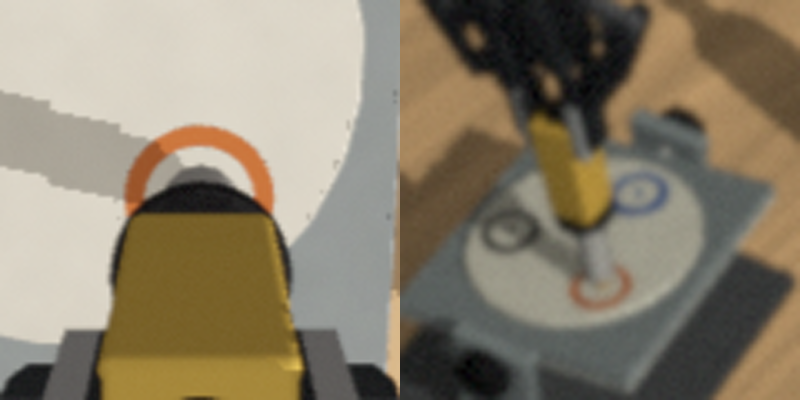

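Run:
```python
from g import *
g=-7.4
move_l(tcp(g),ATT,speed=10); wait(0.4)
for k in range(3):
    F,fn,sd,o=force(50,0.02); R,p=toolpose(o)
    print(round(o['t'],2),'dF',round(fn+1.2,2),'gap',round((p-SPOT)@n-TL,2),F.round(2),o['moment'].round(2),o['grip_width'])
shot('wrist','f1'); shot('scene','fs')
a=cv2.imread('pics/f1.png');b=cv2.imread('pics/fs.png')
cv2.imwrite('pics/f2.png',np.hstack([cv2.resize(a,(533,400)),cv2.resize(b[110:200,220:310],(267,267),interpolation=2)]) if 0 else a)
c=cam('wrist',o); print('spot pred',proj(c,SPOT))
cv2.imwrite('pics/f3.png',cv2.resize(b[110:200,220:310],(400,400),interpolation=2))
```

```text
26.68 dF 3.16 gap -7.37 [1.23 0.23 2.25] [ 0.01 -0.41  0.  ] 24.74520591313273
27.51 dF 3.07 gap -7.38 [1.28 0.17 2.17] [ 0.05 -0.44  0.02] 24.900039724629607
28.34 dF 3.18 gap -7.37 [1.47 0.06 2.31] [-0.02 -0.49 -0.03] 24.537116814516768
spot pred [[276.76811101 208.88595722]]
```

View pics/f2.png

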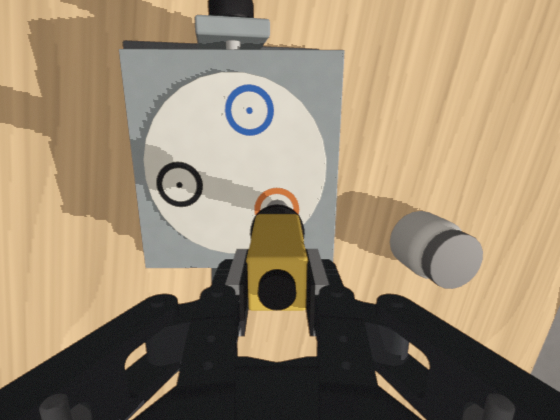

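View pics/f3.png

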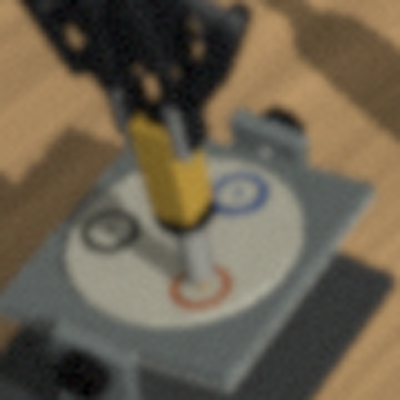

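Run:
```python
from g import *
import fit
p=[523.63,175.26,9.86,11.23,-.45,.56,-45.25]
d,_=fit.model(p)
im=cv2.imread('pics/f1.png').astype(int); B,G,R=im[...,0],im[...,1],im[...,2]
c=loadcam('f1'); 
for nme,m,box in (('b',B-R>40,(215,75,285,145)),('k',(R<60)&(B<60),(150,155,210,212))):
    x0,y0,x1,y1=box; ys,xs_=np.nonzero(m[y0:y1,x0:x1]); print(nme,(xs_.mean()+x0).round(2),(ys.mean()+y0).round(2),proj(c,d[nme]).round(2))
for t in('TL','TR'): print(t,proj(c,d[t]).round(1))
o=get_obs(); Rr,q=toolpose(o); print(o['t'],((q-np.array(tcp(-7.4)))@Rr).round(2),o['ee_rot'])
```

```text
b 248.99 109.25 [[249.57 109.88]]
k 179.45 182.85 [[180.09 183.71]]
TL [[119.4  49.4]]
TR [[345.6  49.3]]
28.4583 [-0.04  0.02  0.02] [179.99948232 -11.22704184   9.85735213]
```

Run:
```python
from g import *
move_l(tcp(-7.4,dx=0.2),ATT,speed=5); wait(0.3)
for k in range(4):
    F,fn,sd,o=force(60,0.02); R,p=toolpose(o)
    print(round(o['t'],2),'dF',round(fn+1.2,2),'gap',round((p-SPOT)@n-TL,2),F.round(2),((p-np.array(tcp(-7.4,.2)))@R).round(2))
```

```text
29.99 dF 3.24 gap -7.46 [0.74 0.07 2.22] [-0.15 -0.02  0.06]
30.99 dF 3.16 gap -7.42 [ 0.3  -0.07  2.05] [-0.06 -0.01  0.02]
31.99 dF 3.19 gap -7.43 [-0.05 -0.07  2.02] [-0.06  0.    0.03]
32.99 dF 3.12 gap -7.39 [-0.23 -0.14  1.91] [-0.02 -0.   -0.01]
```

Run:
```python
from h import *
o=get_obs(); print(o['t'],o['wrist_force'],o['grip_width']); print(sign_off())
```

```text
33.0083 [-0.25899473  0.23694252  1.05150784] 24.596164243219665
the job is handed in; nothing more can be done
None
```

I lifted the probe out of its block and set its tip inside the orange ring, square to the disc. I pressed the spring about half in and handed the job in at 33.0 s, still holding it there.

**Last checks**
- **Press:** the push along the disc's normal was about 3.15 N, so the tip is pushed in roughly 5.9 mm. The force rose about 0.4 N per mm as I pressed, matching the given spring. The force reading is noisy, so the depth is good to about ±0.5 mm.
- **Hold:** over the last three seconds the TCP stayed within about 0.1 mm of its target.
- **Squareness:** the tool follows the fitted disc normal, with the table tilted about 11.2°. The probe's lean in the grip measured 1° or less.
- **Position:** in the last wrist and scene pictures the barrel stands inside the ring, about 1 mm off centre. I took these before the final sideways correction of 0.2 mm.
- **Disc and table:** the blue and black rings were within about 1 px of where the first fit put them, so the disc did not shift or turn. Two of the table's corners looked about 2 to 3 px off the fit. I put that down to how I read them, since the ring spacing agreed.

**Disagreements**
- **Sideways push:** about 2 N built up along the slope while pressing. I relieved it with the 0.2 mm shift, after which it dropped to nearly nothing, and I then held for more than two seconds.
- **Probe measurements:** the pictures put the probe's height about 3 mm lower than the text implies, so I set the press by force instead. The grip also measured 24.6 mm wide where the text says 26 mm.

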